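# Reseal the canister with its inner lid and keep the outer lid in hand

## Task

The canister's two lids hang nested together by the loop on the hook of the drying stand: lift the pair up and off the hook, set it down gently on the canister so that the inner lid drops fully home in the rim, then unlock the outer lid with part of a turn counter-clockwise and lift it off alone, leaving the inner lid seated in the canister. Handle only the outer lid by its loop, do not shove the canister or the things around, and finish while still holding the outer lid level, well clear above the inner lid (a hand's breadth) and touching nothing else.

Things in the scene. Friction and masses are not known exactly. Their poses are not given: they have to be found in the camera images.
- canister: open double-walled steel canister, loose on the worktop, 0.75 kg: 94 mm outside diameter, 100 mm high, mouth 74 mm across. Two notches, 18 mm wide and 10 mm deep, are cut through the rim on two sides, at its own +y and -y axis (half-turn symmetric). Origin: centre of its underside, z up.
- hook_stand: fixed drying stand, wooden base 160 x 90 x 18 mm; a dark steel strap 14 mm wide, 4 mm thick, rises at x = +85 mm and bends over into a level arm along the stand's x axis, ending in an upturned tip at x = -26 mm (robot's side). Origin: on the worktop straight under the hanging point. Nothing rises above the tip, whose top is 185 mm high.
- hook_seat (a point): where the loop's bar rests on top of the stand's arm, 175 mm above the worktop; axes as hook_stand. The loop comes off by rising 12 to 30 mm (higher, and the outer lid's top meets the arm from below), then going 45 mm or more along -x, past the tip.
- outer_lid: outer lid: steel cap 94 mm in diameter, 20 mm high, 0.13 kg, with a standing loop. Origin: centre of the skirt's lower edge, z up, flat top at z = 20 mm. Four claws inside carry the inner lid by four lugs, like a bayonet; locked as it hangs, with the two lids' axes parallel. A stop prevents turning it clockwise (from above) against the inner lid.
- outer_lid_claws (a point): same axes, 5.5 mm above the outer lid's origin, level of the claws. Turned counter-clockwise (from above) the outer lid is free of the inner one at 32 to 52 degrees, 42 is the middle. It turns easily with its origin 2 to 4.5 mm above the inner lid's origin; 1.5 mm: pressed fully down on it; 5.5 mm: claws pulling on the lugs, as while hanging.
- loop_grip (a point): middle of the loop, 46 mm above the outer lid's origin, good for the TCP; axes as outer_lid. The loop is a flat strap in the lid's y-z plane: 46 mm over its two upright legs (each 5 mm thick in y, 9 mm wide in x), inner height 38 mm, bar at 58 to 63 mm. Fingers from above closing along y, one outside each leg, pass either side of the hook's arm.
- inner_lid: inner lid, grey plastic, 0.09 kg, hanging inside the outer lid: flange 84 mm in diameter, plug 66 mm in diameter reaching 14 mm below it, hub and four lugs above. Origin: centre of the flange's underside, the face that lands on the canister's rim; z up. Fully home this origin is level with the rim, 100 mm above the canister's origin.
- inner_lid_key (a point): one of the inner lid's two keys (lower end, 35 mm off the axis on its +y side, 7 mm below its origin; the other is across, on its -y side). Keys are 10 mm wide, stick down 7 mm under the flange and drop into the rim's notches; beside the notches the lid stands 7 mm too high. As it hangs, the keys lie in the plane of the loop and show below the skirt.
- spice_jar_mid: bystander: spice jar with a green lid, 46 mm across, 106 mm high, standing between stand and canister; origin: centre of its underside
- jug: bystander: yellow jug with a handle, 115 x 170 mm, 170 mm high, on the right; origin: centre of its underside
- tin: bystander: food tin, 76 mm across, 110 mm high, at the back right; origin: centre of its underside
- spice_back: bystander: spice jar with a dark lid, 44 mm across, 105 mm high, at the back; origin: centre of its underside
- herbs: bystander: herb shaker with a green lid, 44 mm across, 120 mm high, at the back; origin: centre of its underside

How it is judged:
By the outcome, as a careful person would: the job done as asked, in the order asked, and still so for the second after the job is handed in, while the arm keeps its last pose, push and grip.
It also fails if it takes over 48 s, if anything falls off the work surface, if the arm or the gripper's body presses on something with over 40 N, if the wrist force passes 120 N, or if a joint passes its speed limit or range.

## Robot

A 6-joint arm with a two-finger parallel gripper is mounted at the origin on a cart in front of the work surface, level with it; the furniture and walls round the work are solid. World frame = base frame: x ahead of the robot, y to its left, z up, the work surface at z = 0. Lengths are in m, angles in degrees, forces in N, time in s.
With the tool pointing down it reaches from about 0.275 to 0.975 m from the base axis. Payload 8.4 kg.
Tool frame: the origin (TCP) lies between the finger pads, 19 mm behind the fingertips; this is the grasp point; z points along the fingers, y is the line along which they close (so a half turn about z gives the same grasp; the last joint's range is limited). The gripper opens to 92 mm and grips with 3 to 60 N. Pads are 20 mm wide; open, the fingers measure 128 mm over their backs; the gripper's body (75 mm by 189 mm) begins 69 mm behind the grasp point.
Start: joints at [71.998, 20.225, 93.587, -0, 66.188, -0.138], TCP at [0.192, 0.595, 0.233] pointing down, gripper open.
Joint ranges: [-150.9, 150.9], [-52.94, 120.26], [3.33, 152.33], [-74.26, 254.26], [0, 154.13], [-172.89, 172.89]. Speed limits (degrees/s): [127.2, 127.2, 159.86, 180, 180, 180].

## Interface

Orientations are given as [roll, pitch, yaw] about the fixed x, y, z axes, in that order (R = Rz(yaw) Ry(pitch) Rx(roll)).
In Python, from rig import ctrl gives the robot as it stands.
- The arm moves only by the tool step_arm, never from a script. Its argument "deltas" is a list of rows, each a list of 5 numbers: the opening, from -1 (shut) to 1 (fully open), then the shift along the tool's x, y, z in m, then the turn about the tool's z in units of 8 degrees (1.0 is 8 degrees). A call has 1 to 5 rows; each row shifts and turns the commanded pose from where the row before left it, along the tool's axes as they then stand; what a row does not reach is not made up. A row lasts 1/8 s, in which the tool goes at most 62.5 mm and 10.7 degrees, less where a joint would pass 70% of its speed; a pose out of reach is approached as far as the arm can. A call is refused whole if a number of a shift passes 0.0625 or a number of a turn 1, either way. A call with a gripper value outside its range is refused whole. The fingers move at their own pace and stop on an object; the grip force is fixed at half the most. Time passes only in rows, so rows that do not move let the fingers close. It gives the time, the measured TCP pose, the force, the opening and the grip force at its end, in the units of the state.
- ctrl.get_state(): the state, without advancing time (a new reading comes with each control period).
- ctrl.camera(name): name is "scene" or "side" or "wrist"; returns a dict with "pixels" (480x640x3 uint8, red, green, blue), "depth" (480x640 float32, m along the optical axis (not along the pixel's ray), 0 where there is no reading), "intrinsics" (3x3 intrinsics, pixels), "xyz" and "attitude" of the camera in the world; the wrist camera has in their place "T_tool_cam" (4x4, takes a point from camera to tool coordinates, whose origin is the TCP and whose axes are the flange's). Camera axes: x right, y down, z forward; pixel columns grow to the right and rows downward; lengths in m; the calibration is good to about 2 mm. A picture is of the moment at which its call begins: read the wrist's pose just before it.
- ctrl.sign_off(): hands the job in; it is judged then, once.
Trained networks look in a picture, given as the dict that the camera call returned (one of the last four; its "shot" number tells which), for a name from the list of things; names that differ only in an ending like _2 or _b are one class to them, and where a whole thing is asked for, a point or a joint stands for the part that bears it (a point fixed in the world has none). Each returns a list of dicts, best first, with "confidence" (0 to 1); they miss things now and then, are a little off and sometimes report something else, mostly with a low value. They report only what shows in the picture. A call takes as long as a camera call.
- ctrl.silhouettes(picture, label): "region" (480x640 bool, what is visible of it) and "xy" ([column, row] in pixels, amid what is visible of it).
The state is a dict: "clock": time; "joint_positions": joint angles; "qd": joint speeds; "joint_torque": joint torques, N m; "ee_pos": TCP position; "tcp_rot": TCP orientation; "wrist_force": force on the tool from outside, world axes, zero at the start; "wrist_torque": the same for the moment, N m; "opening": finger opening in m; "grip_force": force on a finger pad.
Only numpy, scipy, OpenCV 4.12 (cv2) and the standard library are available. Lean on these libraries where they do the work, as an engineer would, in place of code of your own. Each camera call takes 0.05 s, during which the arm holds its last target. There are 200 camera calls.

## Working session

There is one attempt and no reset: what is moved stays moved. The work goes in short steps, Python scripts to look and compute and a tool call to move; the robot and the scene stay as the last step left them, time stands still between calls to the robot, and variables do not carry over. Pictures are saved under pics/ and viewed, at most 10 in all, crops included, and the job is handed in when it is done.

Besides the shell and the picture viewer there is one more tool, called after "Emit:" by a JSON object that holds its "method" and its "body", one argument or row to a line. step_arm: Moves the arm, as the interface text tells. Its arguments: {"type":"object","properties":{"deltas":{"type":"array"}},"required":["deltas"]}

```bash
ls; mkdir -p pics; cat > h.py <<'E'
import numpy as np, cv2
from scipy.spatial.transform import Rotation as R
from rig import ctrl
def pose(p,s=None):
    if 'T_tool_cam' in p:
        T=np.eye(4);T[:3,:3]=R.from_euler('xyz',s['tcp_rot'],degrees=True).as_matrix();T[:3,3]=s['ee_pos']
        return T@np.array(p['T_tool_cam'])
    T=np.eye(4);a=np.array(p['attitude'])
    T[:3,:3]=a if a.shape==(3,3) else R.from_euler('xyz',a,degrees=True).as_matrix();T[:3,3]=p['xyz'];return T
def cloud(p,s=None):
    d=p['depth'];K=np.array(p['intrinsics']);v,u=np.mgrid[:480,:640]
    P=np.stack([(u-K[0,2])/K[0,0]*d,(v-K[1,2])/K[1,1]*d,d],-1)
    T=pose(p,s);return P@T[:3,:3].T+T[:3,3]
def save(p,n):cv2.imwrite('pics/'+n,cv2.cvtColor(p['pixels'],cv2.COLOR_RGB2BGR))
E
python3 - <<'E'
from h import *
np.set_printoptions(precision=3,suppress=True)
print(ctrl.get_state())
ims=[]
for n in['scene','side']:
    p=ctrl.camera(n);ims.append(p['pixels']);print(n,p['xyz'],p['attitude']);C=cloud(p)
    np.savez(n+'.npz',C=C,rgb=p['pixels'])
    for l in['canister','hook_stand','outer_lid','inner_lid','loop_grip','inner_lid_key','spice_jar_mid','jug','tin','spice_back','herbs']:
        for r in ctrl.silhouettes(p,l)[:1]:
            m=r['region']&(p['depth']>0);X=C[m]
            print(l,round(r['confidence'],2),np.round(r['xy']),m.sum(),np.percentile(X,2,0) if len(X) else'',np.percentile(X,98,0) if len(X) else '')
im=np.vstack([cv2.resize(i,(400,300)) for i in ims])
cv2.imwrite('pics/a.png',cv2.cvtColor(np.hstack([cv2.resize(i,(400,300)) for i in ims]),cv2.COLOR_RGB2BGR))
E
```

```text
pics
{'clock': 0.0, 'joint_positions': array([71.997, 20.26 , 93.63 , -0.001, 66.191, -0.139]), 'qd': array([-0.069, -0.025,  0.013,  0.052, -0.003,  0.089]), 'joint_torque': array([ -0.001, -59.384, -33.423,   0.07 ,   0.023,  -0.   ]), 'ee_pos': array([0.192, 0.594, 0.233]), 'tcp_rot': array([-179.92 ,    0.001,  162.137]), 'wrist_force': array([ 0.315, -0.035, -0.277]), 'wrist_torque': array([0.007, 0.006, 0.023]), 'grip_force': 0.0, 'opening': 0.09157252528894909}
scene [-0.205  0.602  0.617] [-115.375    0.509 -131.274]
canister 0.74 [258. 335.] 3978 [0.448 0.076 0.004] [0.534 0.161 0.102]
hook_stand 0.94 [359. 299.] 2675 [ 0.422 -0.188  0.006] [ 0.572 -0.103  0.176]
outer_lid 0.82 [375. 250.] 1383 [ 0.43  -0.19   0.119] [ 0.514 -0.105  0.181]
loop_grip 0.91 [373. 249.] 1399 [ 0.43  -0.191  0.119] [ 0.518 -0.105  0.181]
spice_jar_mid 0.62 [301. 306.] 1407 [ 0.493 -0.021  0.007] [0.533 0.019 0.108]
jug 0.59 [456. 247.] 4569 [ 0.367 -0.393  0.01 ] [ 0.523 -0.3    0.17 ]
tin 0.84 [348. 233.] 918 [ 0.519 -0.294  0.006] [ 0.682 -0.153  0.121]
spice_back 0.88 [245. 277.] 886 [0.631 0.
[... 198 characters left out ...]
 0.006] [0.538 0.154 0.104]
hook_stand 0.8 [329. 311.] 1660 [ 0.425 -0.195  0.001] [ 0.603 -0.11   0.178]
outer_lid 0.66 [318. 286.] 1389 [ 0.434 -0.195  0.047] [ 0.522 -0.107  0.182]
inner_lid 0.38 [329. 310.] 1525 [ 0.425 -0.195  0.009] [ 0.58  -0.112  0.179]
loop_grip 0.82 [320. 293.] 1270 [ 0.434 -0.194  0.121] [ 0.515 -0.109  0.181]
spice_jar_mid 0.93 [283. 257.] 571 [ 0.497 -0.028  0.015] [0.537 0.014 0.11 ]
jug 0.72 [390. 363.] 2937 [ 0.37  -0.404  0.006] [ 0.506 -0.306  0.172]
tin 0.66 [398. 261.] 1270 [ 0.614 -0.293  0.007] [ 0.683 -0.226  0.112]
spice_back 0.93 [298. 213.] 543 [0.635 0.007 0.005] [0.674 0.046 0.109]
herbs 0.85 [278. 202.] 580 [0.637 0.078 0.012] [0.7   0.114 0.123]
```

View pics/a.png

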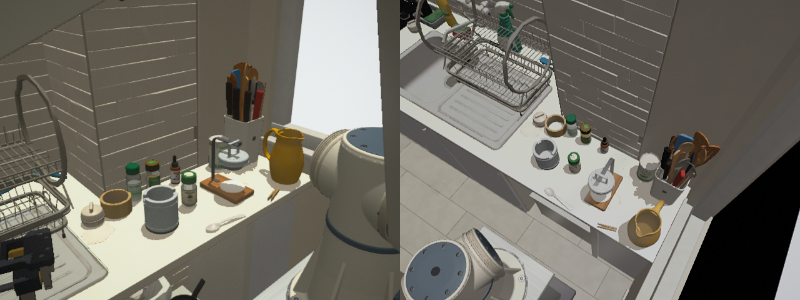

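```bash
python3 - <<'E'
from h import *
np.set_printoptions(precision=4,suppress=True)
from scipy.optimize import least_squares
for n in['scene','side']:
    C=np.load(n+'.npz')['C'];X=C.reshape(-1,3)
    def fit(P,r0=None):
        f=lambda q:np.hypot(P[:,0]-q[0],P[:,1]-q[1])-(q[2] if r0 is None else r0)
        return least_squares(f,[*P[:,:2].mean(0),.045],loss='soft_l1',f_scale=.002).x
    b=lambda x0,x1,y0,y1,z0,z1:X[(X[:,0]>x0)&(X[:,0]<x1)&(X[:,1]>y0)&(X[:,1]<y1)&(X[:,2]>z0)&(X[:,2]<z1)]
    T=b(.40,.56,.03,.2,.094,.108); 
    # lid top
    L=b(.41,.54,-.21,-.09,.128,.146)
    bar=b(.41,.54,-.21,-.09,.172,.195)
    print(n,len(T),np.median(T[:,2]),len(L),np.median(L[:,2]),len(bar),bar.mean(0))
    print('lid box ',L.min(0),L.max(0),'can top',T.min(0),T.max(0))
    W=b(.40,.56,.03,.2,.02,.085);print('can outer',fit(W,.047),len(W))
    r=np.hypot(*(L[:,:2]-L[:,:2].mean(0)).T)
    S=b(.41,.54,-.21,-.09,.119,.132);print('skirt',fit(S,.047),len(S))
    # stand strap upright
    U=b(.45,.62,-.25,-.05,.03,.11);print('strap',U.mean(0),len(U),U.min(0),U.max(0))
    B=b(.38,.65,-.25,-.05,.012,.024)[:,:2].astype(np.float32);print('base',cv2.minAreaRect(B))
E
```

```text
scene 792 0.10001782111130636 943 0.1383508497435207 265 [ 0.4864 -0.1482  0.1779]
lid box  [ 0.4293 -0.1963  0.128 ] [ 0.5215 -0.1024  0.1459] can top [0.4462 0.0659 0.094 ] [0.5436 0.163  0.1043]
can outer [0.495  0.1146 0.045 ] 2184
skirt [ 0.4775 -0.1517  0.045 ] 325
strap [ 0.5555 -0.1672  0.0841] 352 [ 0.4503 -0.2498  0.0302] [ 0.6198 -0.1071  0.11  ]
base ((0.5123190879821777, -0.15280374884605408), (0.2689138352870941, 0.19620172679424286), 2.011359691619873)
side 427 0.10079349748837152 1099 0.1383474820815851 313 [ 0.492 -0.15   0.178]
lid box  [ 0.432  -0.1968  0.128 ] [ 0.5246 -0.1038  0.1447] can top [0.4507 0.0682 0.094 ] [0.5451 0.1628 0.1059]
can outer [0.495  0.1113 0.045 ] 858
skirt [ 0.4797 -0.1499  0.045 ] 112
strap [ 0.5875 -0.1963  0.0743] 150 [ 0.4574 -0.2499  0.0301] [ 0.6199 -0.1211  0.11  ]
base ((0.5144281983375549, -0.15040656924247742), (0.26888585090637207, 0.1986784040927887), 0.101577028632164)
```

Emit:
{"method": "step_arm", "body": {
  "deltas": [
    [1,-0.037,-0.04,-0.02,0],
    [1,-0.037,-0.04,-0.02,0],
    [1,-0.037,-0.04,-0.02,0],
    [1,-0.037,-0.04,-0.02,0],
    [1,-0.037,-0.04,-0.02,0]
  ]
}}

```text
clock: 1.82
ee_pos: [0.3069, 0.3462, 0.3341]
tcp_rot: [180.0, 0.0, 162.2]
wrist_force: [0.8, 0.8, -0.6]
opening: 0.0921
grip_force: 0.0
```

Emit:
{"method": "step_arm", "body": {
  "deltas": [
    [1,-0.037,-0.04,-0.01,0],
    [1,-0.037,-0.04,-0.01,0],
    [1,-0.037,-0.04,-0.01,0],
    [1,-0.037,-0.04,-0.01,0],
    [1,-0.037,-0.04,-0.01,0]
  ]
}}

```text
clock: 2.45
ee_pos: [0.4216, 0.0989, 0.384]
tcp_rot: [180.0, 0.0, 162.1]
wrist_force: [0.8, 0.3, 0.3]
opening: 0.092
grip_force: 0.0
```

```bash
python3 - <<'E'
from h import *
np.set_printoptions(precision=3,suppress=True)
s=ctrl.get_state();print(s['clock'],s['ee_pos'],s['tcp_rot'],s['joint_positions'])
p=ctrl.camera('wrist');print(p['T_tool_cam']);save(p,'w1.png');C=cloud(p,s)
np.savez('w1.npz',C=C,rgb=p['pixels'],K=p['intrinsics'],T=pose(p,s))
for l in['canister','hook_stand','outer_lid','spice_jar_mid']:
    for r in ctrl.silhouettes(p,l)[:1]:
        m=r['region']&(p['depth']>0);X=C[m];print(l,r['confidence'],r['xy'],m.sum(),np.percentile(X,2,0),np.percentile(X,98,0))
E
```

```text
2.45 [0.422 0.099 0.384] [179.967   0.048 162.136] [ 13.005  -4.665 103.721   0.004  80.886 -59.131]
[[ 0.    -0.956 -0.293  0.083]
 [ 1.    -0.     0.002 -0.001]
 [-0.002 -0.293  0.956 -0.152]
 [ 0.     0.     0.     1.   ]]
canister 0.56 [353.2, 243.3] 6475 [0.449 0.074 0.015] [0.537 0.158 0.102]
hook_stand 0.85 [153.1, 267.4] 4610 [ 0.422 -0.191  0.002] [ 0.512 -0.104  0.181]
outer_lid 0.96 [111.9, 306.4] 5264 [ 0.432 -0.188  0.119] [ 0.51  -0.103  0.181]
spice_jar_mid 0.55 [259.9, 287.4] 2245 [ 0.494 -0.022  0.014] [0.536 0.02  0.108]
```

View pics/w1.png

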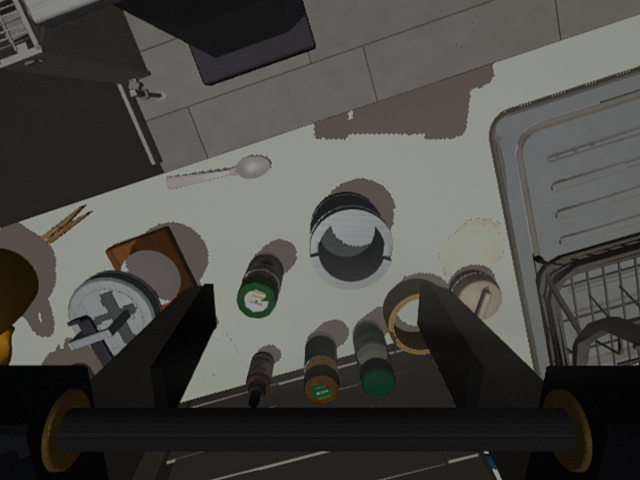

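```bash
python3 - <<'E'
from h import *
np.set_printoptions(precision=4,suppress=True)
from scipy.optimize import least_squares
D=np.load('w1.npz');C=D['C'];X=C.reshape(-1,3);K=D['K'];T=D['T']
m=(X[:,0]>.43)&(X[:,0]<.56)&(X[:,1]>.05)&(X[:,1]<.18)&(X[:,2]>.095)&(X[:,2]<.106)
P=X[m];print(len(P),np.median(P[:,2]))
f=lambda q:np.clip(np.abs(np.hypot(P[:,0]-q[0],P[:,1]-q[1])-.042)-.005,0,1)
q=least_squares(f,P[:,:2].mean(0)).x;print('rim',q, np.abs(f(q)).max())
e=cv2.minEnclosingCircle(P[:,:2].astype(np.float32));print(e)
# per-angle min fraction: project points on rim plane into image & read depth
for a in range(0,180,3):
    row=[]
    for b in(a,a+180):
        h=[]
        for r in(.040,.042,.044):
            w=np.array([q[0]+r*np.cos(np.radians(b)),q[1]+r*np.sin(np.radians(b)),.1]);c=np.linalg.inv(T)@[*w,1];uv=(K@c[:3])[:2]/c[2]
            u,v=np.round(uv).astype(int);h.append(C[v,u,2]*1000)
        row+=h
    if min(row)<97:print(a,np.round(row))
# lid: top disc
m=(X[:,0]>.41)&(X[:,0]<.54)&(X[:,1]>-.21)&(X[:,1]<-.09);L=X[m]
t=L[(L[:,2]>.132)&(L[:,2]<.142)];print('top',len(t),np.median(t[:,2]),cv2.minEnclosingCircle(t[:,:2].astype(np.float32)))
A=np.c_[t[:,:2]-t[:,:2].mean(0),np.ones(len(t))];print('tilt',np.linalg.lstsq(A,t[:,2],rcond=None)[0])
h=L[(L[:,2]>.150)];print(len(h),h.min(0),h.max(0))
im=D['rgb'];cr=np.hstack([cv2.resize(im[250:370,50:190],None,fx=3,fy=3,interpolation=3),cv2.resize(im[180:300,290:410],None,fx=3,fy=3,interpolation=3)])
cv2.imwrite('pics/c1.png',cv2.cvtColor(cr,4))
E
```

```text
2010 0.10061737191624384
rim [0.4953 0.1165] 0.0005779998494428356
((0.4955163598060608, 0.11645285040140152), 0.047475606203079224)
57 [ 97. 100.  99. 100. 100.  90.]
60 [91. 93. 85. 92. 92. 89.]
63 [91. 90. 90. 90. 92. 92.]
66 [91. 91. 89. 91. 89. 90.]
69 [89. 91. 90. 91. 91. 89.]
72 [90. 91. 90. 90. 91. 91.]
75 [91. 90. 92. 93. 91. 91.]
78 [91. 90. 92. 92. 91. 91.]
81 [101.  89.  91. 101.  99.  95.]
top 3852 0.13783740159636584 ((0.47581997513771057, -0.14903365075588226), 0.04683132469654083)
tilt [ 0.0203 -0.0109  0.1376]
1318 [ 0.4516 -0.1725  0.1503] [ 0.5105 -0.1256  0.1883]
```

View pics/c1.png

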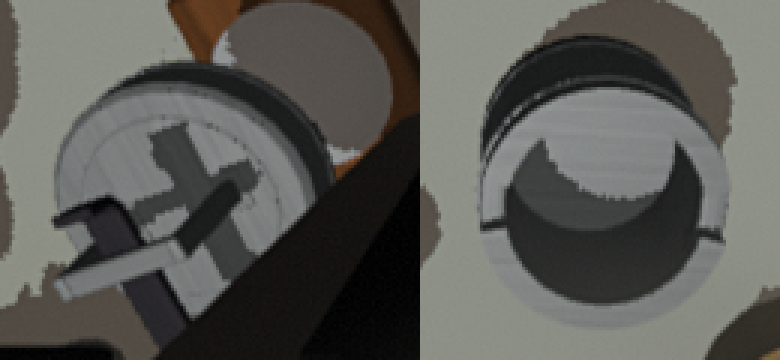

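Emit:
{"method": "step_arm", "body": {
  "deltas": [
    [1,-0.01,-0.045,0.01,0],
    [1,-0.01,-0.045,0.01,0],
    [1,-0.01,-0.045,0.01,0],
    [1,-0.01,-0.045,0.01,0],
    [1,-0.01,-0.045,0.01,0]
  ]
}}

```text
clock: 3.32
ee_pos: [0.3996, -0.1285, 0.3328]
tcp_rot: [180.0, 0.0, 162.3]
wrist_force: [0.3, 0.8, 0.0]
opening: 0.0917
grip_force: 0.0
```

```bash
python3 - <<'E'
from h import *
np.set_printoptions(precision=4,suppress=True)
s=ctrl.get_state();print(s['clock'],s['ee_pos'],s['tcp_rot'],s['joint_positions'])
p=ctrl.camera('wrist');C=cloud(p,s);X=C.reshape(-1,3)
np.savez('w2.npz',C=C,rgb=p['pixels'],K=p['intrinsics'],T=pose(p,s))
m=(X[:,0]>.41)&(X[:,0]<.54)&(X[:,1]>-.21)&(X[:,1]<-.09);L=X[m]
t=L[(L[:,2]>.130)&(L[:,2]<.145)];print('top',len(t),np.median(t[:,2]),cv2.minEnclosingCircle(t[:,:2].astype(np.float32)))
A=np.c_[t[:,:2]-t[:,:2].mean(0),np.ones(len(t))];print('tilt',np.linalg.lstsq(A,t[:,2],rcond=None)[0])
h=L[L[:,2]>.15];z=np.histogram(h[:,2],np.arange(.15,.2,.002));print(z[0])
b=h[(h[:,2]>.1765)];print('high',len(b),b.min(0),b.max(0));print(cv2.minAreaRect((b[:,:2]*1000).astype(np.float32)))
b=h[(h[:,2]>.166)&(h[:,2]<.176)];print('arm',len(b),b.min(0),b.max(0));print(cv2.minAreaRect((b[:,:2]*1000).astype(np.float32)))
cv2.imwrite('pics/c2.png',cv2.cvtColor(cv2.resize(p['pixels'][120:380,150:500],None,fx=2.2,fy=2.2,interpolation=3),4))
E
```

```text
3.325 [ 0.3996 -0.1285  0.3328] [179.9738   0.0009 162.2936] [-18.0472  -4.1899 109.5158   0.0271  74.6734 -90.348 ]
top 5936 0.13810268141225243 ((0.47682812809944153, -0.14977410435676575), 0.04714955762028694)
tilt [ 0.0121 -0.0016  0.1379]
[ 15  13  16  18  10  20  16  16  12  16  16  39 896 373 159 452  18  20
  67   5   0   0   0   0   0]
high 875 [ 0.4511 -0.1727  0.1765] [ 0.5397 -0.1268  0.189 ]
((492.97161865234375, -153.89788818359375), (44.97068786621094, 85.3177490234375), 75.86676788330078)
arm 979 [ 0.4531 -0.1724  0.166 ] [ 0.5399 -0.1267  0.176 ]
((495.27508544921875, -143.46295166015625), (86.71051025390625, 44.189056396484375), 15.640523910522461)
```

View pics/c2.png

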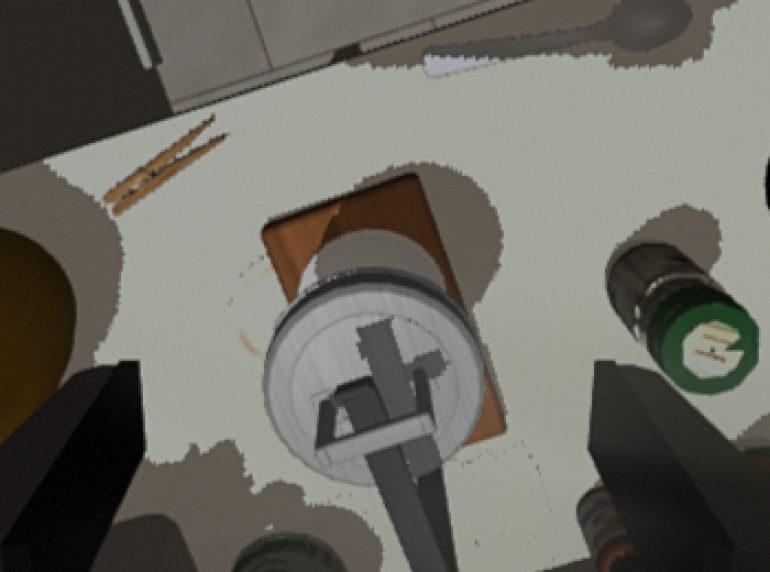

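```bash
python3 - <<'E'
from h import *
np.set_printoptions(precision=4,suppress=True)
C=np.load('w2.npz')['C'];X=C.reshape(-1,3)
m=(X[:,0]>.44)&(X[:,0]<.55)&(X[:,1]>-.19)&(X[:,1]<-.09);L=X[m]
def rect(b):
    b=b.astype(np.float32);r=cv2.minAreaRect(b[:,:2]*1000);c,v=cv2.PCACompute(b[:,:2],None)[:2];print(len(b),r,'pca',c,np.degrees(np.arctan2(v[0,1],v[0,0])))
rect(L[(L[:,2]>.179)&(L[:,2]<.1835)])   # bar
rect(L[(L[:,2]>.1836)])   # tip
a=L[(L[:,2]>.173)&(L[:,2]<.1775)]; rect(a)
# arm far part
rect(a[a[:,0]>.492])
rect(X[(X[:,2]>.012)&(X[:,2]<.023)&(X[:,0]>.38)&(X[:,0]<.6)&(X[:,1]>-.23)&(X[:,1]<-.08)])
# legs at mid heights
g=L[(L[:,2]>.150)&(L[:,2]<.17)];rect(g)
E
```

```text
592 ((466.6708679199219, -150.14663696289062), (29.580142974853516, 45.902137756347656), 2.0280191898345947) pca [[ 0.4752 -0.1495]] 93.13782
93 ((453.4031982421875, -150.76446533203125), (4.2552385330200195, 13.808614730834961), 1.6502379179000854) pca [[ 0.453  -0.1507]] 91.77049
1416 ((500.1756286621094, -142.88412475585938), (97.16934204101562, 44.36297607421875), 14.170892715454102) pca [[ 0.5044 -0.1483]] 2.0215912
944 ((520.9578857421875, -148.02841186523438), (58.43938064575195, 14.26982593536377), 2.239076614379883) pca [[ 0.5197 -0.1478]] 2.4450355
2495 ((470.5680847167969, -140.90037536621094), (229.80685424804688, 97.45133972167969), 21.3549747467041) pca [[ 0.455  -0.1422]] 26.05161
152 ((476.40478515625, -149.6556396484375), (8.73752498626709, 45.85637664794922), 1.952866554260254) pca [[ 0.4739 -0.1506]] 92.82879
```

Emit:
{"method": "step_arm", "body": {
  "deltas": [
    [1,-0.04,0.0015,0.03,0],
    [1,-0.039,0.0015,0.03,0],
    [1,0,0,0.015,-0.85],
    [1,0,0,0.015,-0.85],
    [1,0,0,0.015,-0.85]
  ]
}}

```text
clock: 4.0
ee_pos: [0.4761, -0.1481, 0.2273]
tcp_rot: [180.0, -0.1, -177.1]
wrist_force: [0.4, -0.3, 0.1]
opening: 0.092
grip_force: 0.0
```

Emit:
{"method": "step_arm", "body": {
  "deltas": [
    [1,0,0,0,0]
  ]
}}

```text
clock: 4.12
ee_pos: [0.4754, -0.1482, 0.2271]
tcp_rot: [179.9, -0.1, -177.4]
wrist_force: [-0.7, -0.7, -0.5]
opening: 0.092
grip_force: 0.0
```

```bash
python3 - <<'E'
from h import *
np.set_printoptions(precision=4,suppress=True)
s=ctrl.get_state();print(s['clock'],s['ee_pos'],s['tcp_rot'],s['joint_positions'])
p=ctrl.camera('wrist');save(p,'w3.png')
E
```

```text
4.125 [ 0.4754 -0.1482  0.2271] [ 179.9286   -0.1408 -177.3813] [ -17.5041    9.3212  109.1078    0.0211   61.7278 -110.1327]
```

Emit:
{"method": "step_arm", "body": {
  "deltas": [
    [1,0,-0.0015,0.02,0],
    [1,0,0,0.02,0],
    [1,0,0,0.016,0],
    [1,0,0,0.008,0],
    [1,0,0,0,0]
  ]
}}

```text
clock: 4.8
ee_pos: [0.4759, -0.1515, 0.1641]
tcp_rot: [180.0, -0.0, -177.5]
wrist_force: [0.3, -0.2, -0.6]
opening: 0.0919
grip_force: 0.0
```

Emit:
{"method": "step_arm", "body": {
  "deltas": [
    [-1,0,0,0,0],
    [-1,0,0,0,0],
    [-1,0,0,0,0],
    [-1,0,0,0,0],
    [-1,0,0,0,0]
  ]
}}

```text
clock: 5.42
ee_pos: [0.4759, -0.1516, 0.1643]
tcp_rot: [180.0, -0.0, -177.5]
wrist_force: [0.5, -0.4, 0.6]
opening: 0.0457
grip_force: 30.0
```

Emit:
{"method": "step_arm", "body": {
  "deltas": [
    [-1,0,0,-0.004,0],
    [-1,0,0,-0.006,0],
    [-1,0,0,-0.006,0],
    [-1,0,0,-0.004,0],
    [-1,0,0,0,0]
  ]
}}

```text
clock: 6.05
ee_pos: [0.4762, -0.1518, 0.1847]
tcp_rot: [-180.0, 0.0, -177.5]
wrist_force: [0.6, 0.2, -1.9]
opening: 0.0462
grip_force: 30.0
```

Emit:
{"method": "step_arm", "body": {
  "deltas": [
    [-1,0.01,0,0,0],
    [-1,0.02,0,0,0],
    [-1,0.02,0,0,0],
    [-1,0.025,0,0,0],
    [-1,0.025,0,0,0]
  ]
}}

```text
clock: 6.68
ee_pos: [0.3738, -0.156, 0.1841]
tcp_rot: [180.0, -0.0, -177.5]
wrist_force: [0.5, -0.4, -3.0]
opening: 0.0462
grip_force: 30.0
```

Emit:
{"method": "step_arm", "body": {
  "deltas": [
    [-1,0.015,0,-0.01,0],
    [-1,0,0,-0.02,0],
    [-1,0,0,-0.02,0],
    [-1,0,0,-0.02,0],
    [-1,0,0,0,0]
  ]
}}

```text
clock: 7.3
ee_pos: [0.3607, -0.1571, 0.2552]
tcp_rot: [-179.9, 0.1, -177.5]
wrist_force: [0.0, 0.0, -3.5]
opening: 0.0455
grip_force: 30.0
```

```bash
python3 - <<'E'
from h import *
np.set_printoptions(precision=4,suppress=True)
s=ctrl.get_state();print(s['clock'],s['ee_pos'],s['tcp_rot'],s['joint_positions'])
p=ctrl.camera('scene');q=ctrl.camera('side')
K=p['intrinsics']
o=[]
for p in(p,q):
    T=pose(p);K=np.array(p['intrinsics']);c=np.linalg.inv(T)@[*(s['ee_pos']-[0,0,.045]),1];u,v=((K@c[:3])[:2]/c[2]).astype(int);print(u,v)
    cr=p['pixels'][max(v-70,0):v+70,max(u-70,0):u+70];o.append(cv2.resize(cr,(400,400),interpolation=3))
    C=cloud(p);d=C-s['ee_pos'];m=(np.hypot(d[...,0],d[...,1])<.06)&(d[...,2]<-.01)&(d[...,2]>-.07);L=C[m]
    t=L[(d[m][:,2]>-.031)&(d[m][:,2]<-.021)];print('top',len(t),np.median(t[:,2])-s['ee_pos'][2],L.min(0),L.max(0),cv2.minEnclosingCircle(t[:,:2].astype(np.float32)))
    A=np.c_[t[:,:2]-t[:,:2].mean(0),np.ones(len(t))];print('tilt',np.linalg.lstsq(A,t[:,2],rcond=None)[0])
cv2.imwrite('pics/c3.png',cv2.cvtColor(np.hstack(o),4))
E
```

```text
7.3 [ 0.3607 -0.1571  0.2552] [-179.9292    0.138  -177.4879] [ -23.744    -2.8771  118.362    -0.0028   64.36   -116.2547]
426 229
top 347 -0.025921721450552826 [ 0.3348 -0.1924  0.1896] [ 0.4072 -0.1088  0.2451] ((0.3656350374221802, -0.1529507040977478), 0.045873526483774185)
tilt [-0.0141 -0.0659  0.2289]
294 322
top 907 -0.02658496711718239 [ 0.3155 -0.2045  0.2064] [ 0.384  -0.1112  0.2451] ((0.36244654655456543, -0.15708144009113312), 0.04623132944107056)
tilt [0.0302 0.005  0.2285]
```

View pics/c3.png

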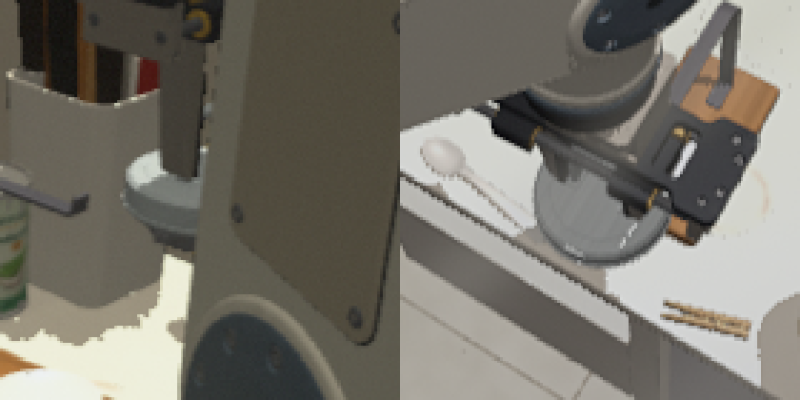

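Emit:
{"method": "step_arm", "body": {
  "deltas": [
    [-1,-0.015,0.027,0,0],
    [-1,-0.026,0.048,0,0],
    [-1,-0.026,0.048,0,0],
    [-1,-0.026,0.048,0,0],
    [-1,-0.026,0.048,0,0]
  ]
}}

```text
clock: 8.02
ee_pos: [0.4699, 0.0688, 0.253]
tcp_rot: [-180.0, -0.1, -177.4]
wrist_force: [1.0, -0.5, -2.9]
opening: 0.0456
grip_force: 30.0
```

Emit:
{"method": "step_arm", "body": {
  "deltas": [
    [-1,-0.0276,0.0484,0,0],
    [-1,0,0,0,0.95],
    [-1,0,0,0,0.95],
    [-1,0,0,0,0.93],
    [-1,0,0,0,0]
  ]
}}

```text
clock: 8.65
ee_pos: [0.4948, 0.1166, 0.253]
tcp_rot: [-179.9, -0.1, 160.0]
wrist_force: [-0.5, 0.7, -2.5]
opening: 0.0454
grip_force: 30.0
```

```bash
python3 - <<'E'
from h import *
np.set_printoptions(precision=4,suppress=True)
s=ctrl.get_state();print(s['clock'],s['ee_pos'],s['tcp_rot'],s['joint_positions'],s['wrist_force'])
ps=[ctrl.camera('scene'),ctrl.camera('side')]
o=[]
for p in ps:
    T=pose(p);K=np.array(p['intrinsics']);c=np.linalg.inv(T)@[*(s['ee_pos']-[0,0,.08]),1];u,v=((K@c[:3])[:2]/c[2]).astype(int)
    cr=p['pixels'][max(v-75,0):v+75,max(u-75,0):u+75];o.append(cv2.resize(cr,(400,400),interpolation=3))
    C=cloud(p);d=C-s['ee_pos'];r=np.hypot(d[...,0],d[...,1])
    m=(r<.06)&(d[...,2]<-.0235)&(d[...,2]>-.029);t=C[m];print('top',len(t),np.median(t[:,2])-s['ee_pos'][2],cv2.minEnclosingCircle(t[:,:2].astype(np.float32)))
    A=np.c_[t[:,:2]-t[:,:2].mean(0),np.ones(len(t))];print('tilt',np.linalg.lstsq(A,t[:,2],rcond=None)[0])
    m=(r<.06)&(d[...,2]<-.03)&(d[...,2]>-.043);t=C[m]
    from scipy.optimize import least_squares
    print('skirt',least_squares(lambda q:np.hypot(t[:,0]-q[0],t[:,1]-q[1])-.047,s['ee_pos'][:2],loss='soft_l1',f_scale=.002).x,len(t))
    m=(r<.06)&(d[...,2]<-.045)&(d[...,2]>-.085);t=C[m];print(len(t),np.histogram(t[:,2]-s['ee_pos'][2],np.arange(-.085,-.03,.004)))
cv2.imwrite('pics/c4.png',cv2.cvtColor(np.hstack(o),4))
E
```

```text
8.65 [0.4948 0.1166 0.253 ] [-179.9326   -0.1027  159.951 ] [ 13.0893   8.6907 106.3088  -0.0003  65.1235 -56.8616] [-0.543   0.7367 -2.4717]
top 984 -0.02586477844532939 ((0.494697630405426, 0.11559046804904938), 0.04814555123448372)
tilt [ 0.0114 -0.0119  0.227 ]
skirt [0.4965 0.1143] 462
240 (array([ 0,  0,  0,  0,  9, 42, 77, 13, 56, 43,  0,  0,  0]), array([-0.085, -0.081, -0.077, -0.073, -0.069, -0.065, -0.061, -0.057,
       -0.053, -0.049, -0.045, -0.041, -0.037, -0.033]))
top 549 -0.025889094175144844 ((0.4950733780860901, 0.11539658904075623), 0.047754913568496704)
tilt [0.0012 0.001  0.227 ]
skirt [0.4992 0.116 ] 170
11 (array([ 0,  0,  0,  0,  0,  0,  0,  0,  0, 11,  0,  0,  0]), array([-0.085, -0.081, -0.077, -0.073, -0.069, -0.065, -0.061, -0.057,
       -0.053, -0.049, -0.045, -0.041, -0.037, -0.033]))
```

View pics/c4.png

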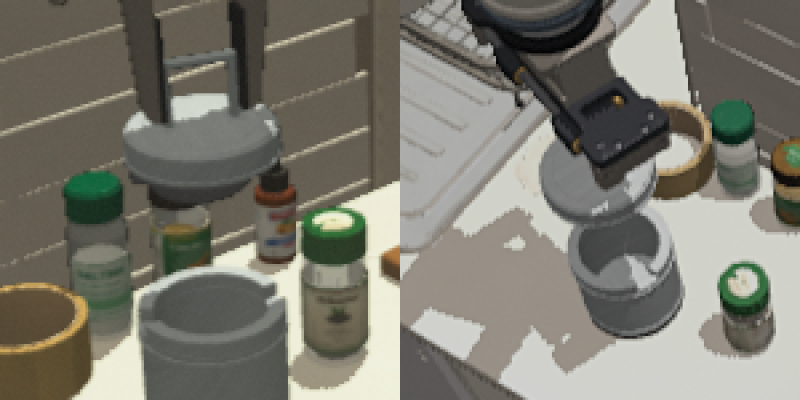

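Emit:
{"method": "step_arm", "body": {
  "deltas": [
    [-1,-0.001,0,0.02,0],
    [-1,0,0,0.025,0],
    [-1,0,0,0.025,0],
    [-1,0,0,0.014,0],
    [-1,0,0,0.004,0]
  ]
}}

```text
clock: 9.38
ee_pos: [0.4962, 0.1163, 0.1656]
tcp_rot: [-180.0, -0.1, 159.9]
wrist_force: [0.8, -0.2, -2.5]
opening: 0.0457
grip_force: 30.0
```

Emit:
{"method": "step_arm", "body": {
  "deltas": [
    [-1,0,0,0.002,0],
    [-1,0,0,0.002,0],
    [-1,0,0,0.002,0],
    [-1,0,0,0,0]
  ]
}}

```text
clock: 9.88
ee_pos: [0.4967, 0.1165, 0.1604]
tcp_rot: [180.0, 0.0, 159.9]
wrist_force: [0.6, -0.1, -2.7]
opening: 0.0455
grip_force: 30.0
```

Emit:
{"method": "step_arm", "body": {
  "deltas": [
    [-1,0,0,0.0015,0],
    [-1,0,0,0.0015,0],
    [-1,0,0,0,0]
  ]
}}

```text
clock: 10.25
ee_pos: [0.4966, 0.1165, 0.1572]
tcp_rot: [-180.0, -0.0, 159.9]
wrist_force: [-0.1, -0.4, -2.0]
opening: 0.046
grip_force: 30.0
```

Emit:
{"method": "step_arm", "body": {
  "deltas": [
    [-1,0,0,0.0015,0],
    [-1,0,0,0.0015,0],
    [-1,0,0,0,0]
  ]
}}

```text
clock: 10.62
ee_pos: [0.4965, 0.1165, 0.1541]
tcp_rot: [-180.0, -0.0, 159.9]
wrist_force: [-0.1, 0.2, -2.7]
opening: 0.0458
grip_force: 30.0
```

Emit:
{"method": "step_arm", "body": {
  "deltas": [
    [-1,0,0,0.001,0],
    [-1,0,0,0.001,0],
    [-1,0,0,0,0]
  ]
}}

```text
clock: 11.0
ee_pos: [0.4967, 0.1165, 0.1523]
tcp_rot: [180.0, 0.0, 159.9]
wrist_force: [0.3, 0.4, -2.4]
opening: 0.0456
grip_force: 30.0
```

Emit:
{"method": "step_arm", "body": {
  "deltas": [
    [-1,0,0,0.001,0],
    [-1,0,0,0,0]
  ]
}}

```text
clock: 11.25
ee_pos: [0.4966, 0.1165, 0.1512]
tcp_rot: [-180.0, -0.0, 159.9]
wrist_force: [-0.7, 0.4, -1.4]
opening: 0.0454
grip_force: 30.0
```

Emit:
{"method": "step_arm", "body": {
  "deltas": [
    [-1,0,0,0.001,0],
    [-1,0,0,0,0]
  ]
}}

```text
clock: 11.5
ee_pos: [0.4966, 0.1164, 0.1502]
tcp_rot: [-180.0, -0.0, 159.9]
wrist_force: [-0.6, 0.1, -1.1]
opening: 0.0462
grip_force: 30.0
```

Emit:
{"method": "step_arm", "body": {
  "deltas": [
    [-1,0,0,0.0005,0],
    [-1,0,0,0,0]
  ]
}}

```text
clock: 11.75
ee_pos: [0.4966, 0.1165, 0.1498]
tcp_rot: [-180.0, -0.0, 159.9]
wrist_force: [-0.0, -0.1, -1.7]
opening: 0.046
grip_force: 30.0
```

Emit:
{"method": "step_arm", "body": {
  "deltas": [
    [-1,0,0,0.0008,0],
    [-1,0,0,0,-0.3],
    [-1,0,0,0,-0.5],
    [-1,0,0,0,-0.6],
    [-1,0,0,0,-0.6]
  ]
}}

```text
clock: 12.38
ee_pos: [0.4966, 0.1165, 0.1489]
tcp_rot: [-180.0, -0.0, 176.1]
wrist_force: [-0.6, 0.2, -2.0]
opening: 0.046
grip_force: 30.0
```

Emit:
{"method": "step_arm", "body": {
  "deltas": [
    [-1,0,0,0,-0.6],
    [-1,0,0,0,-0.6],
    [-1,0,0,0,-0.6],
    [-1,0,0,0,-0.6],
    [-1,0,0,0,-0.6]
  ]
}}

```text
clock: 13.0
ee_pos: [0.4966, 0.1165, 0.149]
tcp_rot: [-180.0, -0.0, -159.9]
wrist_force: [0.5, 0.3, -1.3]
opening: 0.045
grip_force: 30.0
```

Emit:
{"method": "step_arm", "body": {
  "deltas": [
    [-1,0,0,0,-0.45],
    [-1,0,0,0,0]
  ]
}}

```text
clock: 13.25
ee_pos: [0.4966, 0.1165, 0.149]
tcp_rot: [-180.0, 0.0, -156.5]
wrist_force: [0.1, 0.4, -2.1]
opening: 0.0457
grip_force: 30.0
```

```bash
python3 - <<'E'
from h import *
np.set_printoptions(precision=4,suppress=True)
s=ctrl.get_state();print(s['clock'],s['ee_pos'],s['tcp_rot'],s['joint_positions'],s['wrist_force'],s['wrist_torque'])
p=ctrl.camera('scene')
cv2.imwrite('pics/c5.png',cv2.cvtColor(cv2.resize(p['pixels'][230:400,160:360],None,fx=3.5,fy=3.5,interpolation=3),4))
E
```

```text
13.25 [0.4966 0.1165 0.149 ] [-179.9984    0.0029 -156.5296] [  13.0307   15.9999  111.9993   -0.0013   51.9977 -100.4389] [ 0.1093  0.3991 -2.0559] [ 0.0438  0.0122 -0.0413]
```

View pics/c5.png

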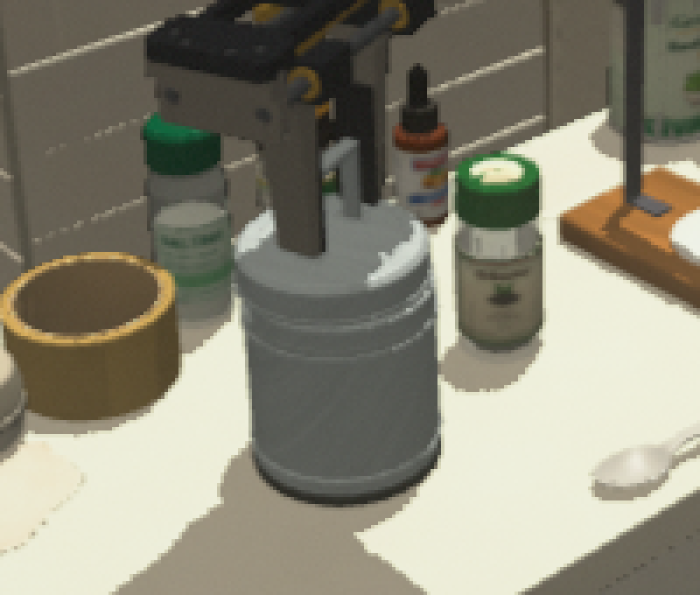

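Emit:
{"method": "step_arm", "body": {
  "deltas": [
    [-1,0,0,-0.002,0],
    [-1,0,0,-0.002,0],
    [-1,0,0,-0.002,0],
    [-1,0,0,-0.002,0],
    [-1,0,0,0,0]
  ]
}}

```text
clock: 13.92
ee_pos: [0.4967, 0.1165, 0.1572]
tcp_rot: [-180.0, 0.0, -156.5]
wrist_force: [-0.3, 0.3, -2.5]
opening: 0.0455
grip_force: 30.0
```

```bash
python3 - <<'E'
from h import *
np.set_printoptions(precision=3,suppress=True)
s=ctrl.get_state();print(s['wrist_force'])
p=ctrl.camera('scene');C=cloud(p);d=C-[.4965,.1165,.1];r=np.hypot(d[...,0],d[...,1])
for a,b in[(.03,.0395),(.0395,.043),(.043,.049)]:
    m=(r>a)&(r<b)&(d[...,2]>-.03)&(d[...,2]<.015);print(a,np.histogram(d[m][:,2]*1000,np.arange(-20,16,2))[0])
cv2.imwrite('pics/c6.png',cv2.cvtColor(cv2.resize(p['pixels'][250:350,200:320],None,fx=6,fy=6,interpolation=3),4))
E
```

```text
[-0.349  0.337 -2.451]
0.03 [ 0  0  0  0  0  0  0  0  0  4 15 16 26  0  0  0  0]
0.0395 [ 0  1  1  0  2  3  2  3  3 15 46 38 32  7  0  1  3]
0.043 [43 25 67 67 51 44 62 57 42 56 92 14  0  0  0 32 72]
```

View pics/c6.png

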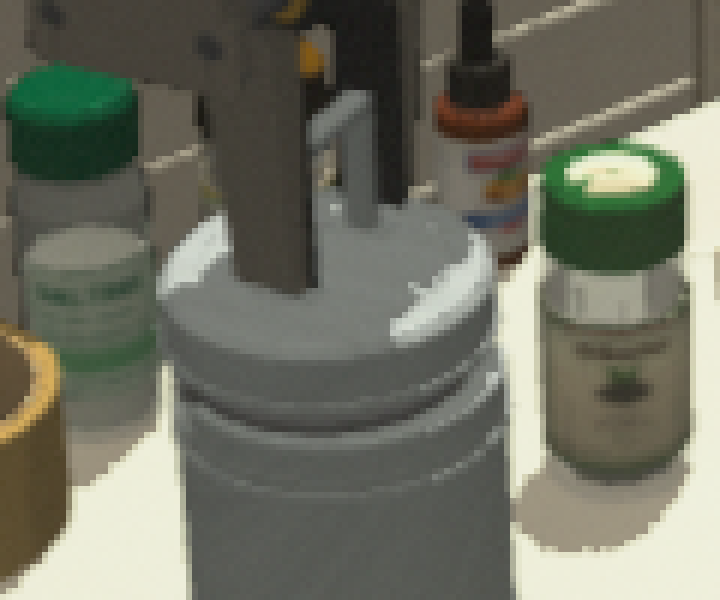

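Emit:
{"method": "step_arm", "body": {
  "deltas": [
    [-1,0,0,-0.003,0],
    [-1,0,0,-0.003,0],
    [-1,0,0,-0.003,0],
    [-1,0,0,-0.003,0],
    [-1,0,0,0,0]
  ]
}}

```text
clock: 14.6
ee_pos: [0.4968, 0.1165, 0.1693]
tcp_rot: [-180.0, 0.0, -156.5]
wrist_force: [-0.1, -0.6, -2.1]
opening: 0.0457
grip_force: 30.0
```

```bash
python3 - <<'E'
from h import *
np.set_printoptions(precision=3,suppress=True)
f=[]
for i in range(6):
    p=ctrl.camera('scene' if i<5 else 'side');f.append(ctrl.get_state()['wrist_force'][2])
    if i<4: continue
    C=cloud(p);d=C-[.4965,.1165,.1];r=np.hypot(d[...,0],d[...,1])
    for a,b in[(.0,.03),(.03,.0395),(.0395,.043),(.043,.049)]:
        m=(r>a)&(r<b)&(d[...,2]>-.02)&(d[...,2]<.025);print(a,np.histogram(d[m][:,2]*1000,np.arange(-20,26,2))[0])
    cv2.imwrite('pics/c7%d.png'%i,cv2.cvtColor(cv2.resize(p['pixels'][230:350,190:330],None,fx=5,fy=5,interpolation=3),4))
print(f)
E
```

```text
0.0 [0 0 0 0 0 0 0 0 0 0 0 4 2 0 2 0 0 0 0 0 0 0]
0.03 [  0   0   0   0   0   0   0   0   0   5  14  40 125  43  28  16  26   7
   3   0   0   0]
0.0395 [ 0  1  0  0  0  4  0  3  3  9 56 35 48  7  0  0  0  9  9  3  0  0]
0.043 [ 31  32  56  65  61  44  52  54  49  56 111  17   1   0   0   0   0   0
   1   0   1  31]
0.0 [0 0 0 0 0 0 0 0 0 0 0 0 0 0 0 0 0 0 0 0 0 0]
0.03 [ 0  0  0  0  3  3  0  0  2  6 11 13 17  8  1  0  0  0  0  0  0  0]
0.0395 [ 0  0  0  0  2  6  2  0  0 17 18 16  4  6  0  0  0  0  0  0  0  3]
0.043 [ 7 13 31 19 22 12 13 14 11 23 25 26  6  0  0  0  0  0  0  0  2  9]
[np.float64(-2.3831948302444594), np.float64(-1.7708052601237625), np.float64(-2.2464711316805106), np.float64(-1.7645396719380275), np.float64(-1.0941253182297521), np.float64(-1.507589055458696)]
```

View pics/c74.png

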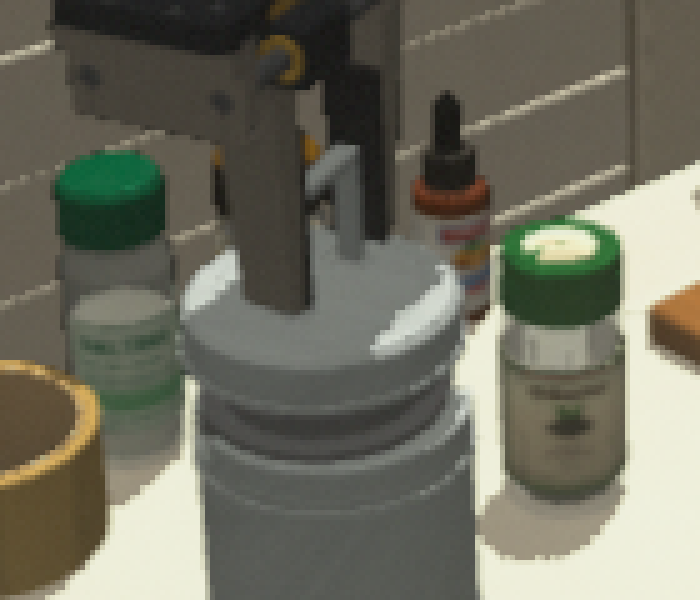

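Emit:
{"method": "step_arm", "body": {
  "deltas": [
    [-1,0,0,-0.01,0],
    [-1,0,0,-0.025,0],
    [-1,0,0,-0.03,0],
    [-1,0,0,-0.03,0],
    [-1,0,0,-0.02,0]
  ]
}}

```text
clock: 15.52
ee_pos: [0.497, 0.1166, 0.2862]
tcp_rot: [-180.0, 0.1, -156.5]
wrist_force: [0.7, -0.5, -2.3]
opening: 0.0457
grip_force: 30.0
```

Emit:
{"method": "step_arm", "body": {
  "deltas": [
    [-1,0,0,-0.01,0],
    [-1,0,0,0,0],
    [-1,0,0,0,0]
  ]
}}

```text
clock: 15.9
ee_pos: [0.4961, 0.1164, 0.2931]
tcp_rot: [180.0, -0.1, -156.5]
wrist_force: [-0.0, 0.0, -2.6]
opening: 0.0457
grip_force: 30.0
```

```bash
python3 - <<'E'
from h import *
np.set_printoptions(precision=3,suppress=True)
s=ctrl.get_state();print(s['ee_pos'],s['opening'],s['wrist_force'])
for n in('scene','side'):
    p=ctrl.camera(n);C=cloud(p);d=C-[.4965,.1165,.1];r=np.hypot(d[...,0],d[...,1])
    m=(r>.03)&(r<.0415)&(abs(d[...,2]-.004)<.005);t=d[m];print(n,len(t),np.percentile(t[:,2],[5,50,95]),np.linalg.lstsq(np.c_[t[:,:2],np.ones(len(t))],t[:,2],rcond=None)[0])
    e=C-s['ee_pos'];m=(np.hypot(e[...,0],e[...,1])<.05)&(abs(e[...,2]+.026)<.003);t=e[m];print('top',np.linalg.lstsq(np.c_[t[:,:2],np.ones(len(t))],t[:,2],rcond=None)[0])
    if n=='scene':cv2.imwrite('pics/c8.png',cv2.cvtColor(cv2.resize(p['pixels'][180:400,160:360],None,fx=2.7,fy=2.7,interpolation=3),4))
E
```

```text
[0.496 0.116 0.293] 0.04566936778192738 [-0.019  0.042 -2.569]
scene 376 [0.001 0.005 0.008] [ 0.019 -0.009  0.005]
top [ 0.008 -0.011 -0.026]
side 205 [0.    0.004 0.007] [0.027 0.009 0.005]
top [ 0.006  0.004 -0.026]
```

View pics/c8.png

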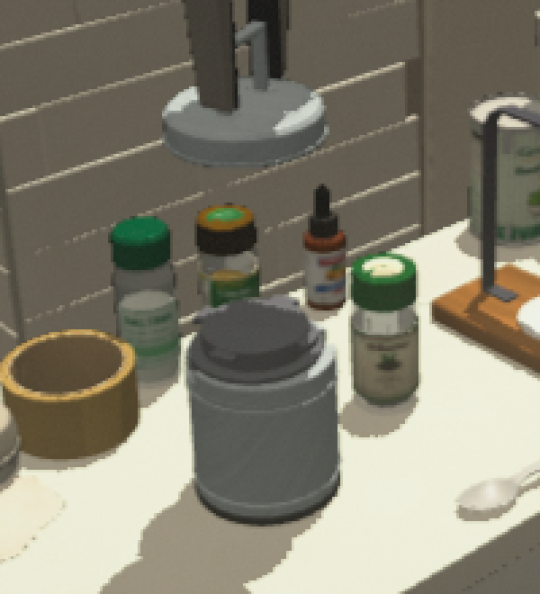

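The picture shows the inner lid lying level in the canister rim at (262,345). The outer lid is held level well above it at (245,125).

```bash
python3 -c "from rig import ctrl;print(ctrl.sign_off())"
```

```text
the job is handed in; nothing more can be done
None
```

The job is handed in: the inner lid is seated level in the canister, and the outer lid, unlocked by a 43.5° counter-clockwise turn, is held level with its lower edge about 145 mm above the rim, at about 16 s on the robot's clock.

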